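Brush out the dye flask and hold it down on the touch-start shaker

TASK

Loosen the dried dye in the round amber flask: work the long blue-handled brush up and down inside it, from near the bottom up into the neck, at least twice, and stand the brush back in its wooden block. Then lift the flask out of its cork ring, set it upright in the orange sprung ring of the green touch-start shaker, press it down as far as the ring goes, and finish while still gripping the flask and holding the ring fully down, since the shaker runs only while it is pressed. Keep the flask upright, and leave the mug, the glue bottle and the thread spool where they stand.

Things in the scene. Friction and masses are not known exactly. Their poses are not given: they have to be found in the camera images.
- brush: Long round brush, loose, standing head down in the bore of the wooden block, 180 mm long overall, about 50 g. Origin: centre of the flat tip of the head; its z axis runs up along the handle. White stiff (rigid) head 24 mm in diameter from 0 to 56 mm, the tip narrowed to 18 mm over the last 6 mm; brass collar 17 mm in diameter from 56 to 68 mm; plain blue round handle 14 mm in diameter from 68 to 180 mm. It may lean up to about 8 degrees in the bore.
- block_floor (a point): Centre of the flat bottom of the bore in the fixed dark round wooden block (76 mm in diameter, 65 mm tall). The bore is vertical, 31 mm in diameter and 57 mm deep, so its mouth lies 57 mm above this point, which is 8 mm above the table. The brush stands here at the start, its tip on this point, and must stand here again.
- flask: Round amber glass flask, loose, open at the top, standing upright on the table inside the cork ring, 116 mm tall, about 150 to 290 g. Origin: centre of its underside; z axis up. Outside: flat foot 44 mm in diameter, widening as a cone to 76 mm at 24 mm height, 76 mm in diameter up to 44 mm, narrowing to the neck at 70 mm; straight neck 44 mm in diameter from 70 to 116 mm. Wall 4 mm, so the neck's opening is 36 mm wide; inner floor at 5 mm. Pick it up by the neck.
- flask_rim (a point): Centre of the flask's mouth, level with its rim, 116 mm above its underside, on the flask's axis.
- cork: Fixed cork ring that lies on the table round the foot of the flask: 96 mm outside, 72 mm inside, 14 mm tall. Origin: its centre on the table. The flask lifts straight out of it.
- shaker: Fixed touch-start shaker: green case 140 x 140 mm, 30 mm tall, with a black collar (120 mm outside, 104 mm inside) up to 56 mm height, the orange sprung ring above it. Origin: centre of the case's underside on the table; z up.
- ring_top (a point): Centre of the top face of the orange sprung ring on the shaker; it moves with the ring: 80 mm above the table when the ring is up, 60 mm when it is fully down. The ring is 92 mm outside, 68 mm inside and 12 mm thick, over a steel coil spring. The flask's cone seats in it by its own weight, with the flask's underside 18 mm below this point; there is free space below.
- ring (a joint): How far the sprung ring is pressed straight down: 0 = up, 0.020 m = fully down, against its stop. The spring pushes up with about 5 N at 0 and 10 N at 0.020. The ring and the flask's own weight alone do not press it down; the hand has to push down a further 7 to 8 N.
- mug: White mug, 76 mm wide, 80 mm tall, loose; origin at the centre of its underside. Leave it alone.
- glue: Yellow glue bottle with a red cap, 50 mm in diameter, 125 mm tall, loose; origin at the centre of its underside. Leave it alone.
- spool: Blue thread spool with wooden ends, 42 mm in diameter, 44 mm tall, loose; origin at the centre of its underside. Leave it alone.
There are look-alikes about, which are no part of the job. What is shaped like the shaker but purple or yellow is not meant.

How it is judged:
By the outcome, as a careful person would: the job done as asked, in the order asked, and still so for the second after the job is handed in, while the arm keeps its last pose, push and grip.
It also fails if it takes over 72 s, if anything falls off the work surface, if the arm or the gripper's body presses on something with over 40 N, if the wrist force passes 120 N, or if a joint passes its speed limit or range.

ROBOT

A 7-joint arm with a two-finger parallel gripper is mounted at the origin on the work surface. World frame = base frame: x ahead of the robot, y to its left, z up, the work surface at z = 0. Lengths are in m, angles in rad, forces in N, time in s.
With the tool pointing down it reaches from about 0.4 to 0.85 m from the base axis. Payload 4.5 kg.
Tool frame: the origin (TCP) lies at the very end of the fingers, on their centre line; the grasp point (between the pads) lies 19 mm behind it; z points along the fingers, y is the line along which they close (so a half turn about z gives the same grasp; the last joint's range is limited). The gripper opens to 88 mm and grips with 3 to 60 N. Pads are 18 mm wide; open, the fingers measure 123 mm over their backs; the gripper's body (75 mm by 187 mm) begins 45 mm behind the grasp point.
Start: joints at [-1.2, 0.689, -0.195, 1.565, 0.157, 0.902, -0.215], TCP at [0.207, 0.59, 0.239] pointing down, gripper open.
Joint ranges: [-3.01, 3.01], [-0.46, 2.08], [-1.47, 1.51], [0.13, 2.56], [-1, 4.14], [0.04, 2.09], [-2.66, 2.66]. Speed limits (rad/s): [2.57, 2.57, 3.14, 3.14, 3.14, 3.14, 3.14].

INTERFACE

Orientations are given as a unit quaternion [x, y, z, w].
In Python, from station import status, viewer, ticket, finder gives the robot as it stands.
- The arm moves only by the tool arm_command, never from a script. Its argument "moves" is a list of rows, each a list of 7 numbers: the shift along the tool's x, y, z each as a share of 0.5 m, from -1 to 1, then the turn, a rotation vector about the tool's x, y, z each as a share of 180 degrees, from -1 to 1, then the opening, from 0 (shut) to 1 (fully open). A call has 1 to 20 rows; each row is the pose to reach, as a shift and turn from the pose commanded when the call began, along the tool's axes at that moment, turning the shorter way round; what a row does not reach only later rows make up. A row lasts 1/8 s, in which the tool goes at most 62.5 mm and 10.7 degrees, less where a joint would pass 70% of its speed; a pose out of reach is approached as far as the arm can. A call with a number of a shift or a turn outside -1 to 1 is refused whole. A call with a gripper value outside its range is refused whole. The fingers move at their own pace and stop on an object; "newtons" is the grip in N (left out, the last holds). Time passes only in rows, so rows that repeat a pose let the fingers close. It gives the time, the measured TCP pose, the force, the opening and the grip force at its end, in the units of the state.
- status.state(): the state, without advancing time (a new reading comes with each control period).
- viewer.capture(name): name is "scene" or "side" or "wrist"; returns a dict with "color" (420x560x3 uint8, red, green, blue), "intrinsics" (3x3 intrinsics, pixels), "k1" (the pictures are not rectified: a ray, as slopes to the right and down, at radius r is drawn at 1 + k1 r^2 times it, then the intrinsics apply), "world_to_cam" (4x4, takes a point from world to camera coordinates). Camera axes: x right, y up, looking along -z (the intrinsics and any distortion apply to the point x, -y, -z); pixel columns grow to the right and rows downward; lengths in m; the calibration is good to about 2 mm. A picture is of the moment at which its call begins. There is no depth.
- ticket.sign_off(): hands the job in; it is judged then, once.
Trained networks look in a picture, given as the dict that the camera call returned (one of the last four; its "shot" number tells which), for a name from the list of things; names that differ only in an ending like _2 or _b are one class to them, and where a whole thing is asked for, a point or a joint stands for the part that bears it (a point fixed in the world has none). Each returns a list of dicts, best first, with "confidence" (0 to 1); they miss things now and then, are a little off and sometimes report something else, mostly with a low value. They report only what shows in the picture. A call takes as long as a camera call. They do not tell look-alikes from the thing itself.
- finder.recognise(picture, target): "rect" ([left, top, width, height] as shares, 0 to 1, of the picture: columns of its width, rows of its height, round what is visible of it).
- finder.silhouettes(picture, target): "mask" (420x560 bool, what is visible of it) and "rect" ([left, top, width, height] as shares, 0 to 1, of the picture: columns of its width, rows of its height, round what is visible of it).
The state is a dict: "clock": time; "qpos": joint angles; "joint_vel": joint speeds; "effort": joint torques, N m; "position": TCP position; "eef_rot": TCP orientation; "wrist_force": force on the tool from outside, world axes, zero at the start; "torque": the same for the moment, N m; "grip_width": finger opening in m; "gripper_force": force on a finger pad.
Only numpy, scipy, OpenCV 4.12 (cv2) and the standard library are available. Lean on these libraries where they do the work, as an engineer would, in place of code of your own. Each camera call takes 0.05 s, during which the arm holds its last target. There are 200 camera calls.

## Working session

There is one attempt and no reset: what is moved stays moved. The work goes in short steps, Python scripts to look and compute and a tool call to move; the robot and the scene stay as the last step left them, time stands still between calls to the robot, and variables do not carry over. Pictures are saved under pics/ and viewed, at most 14 in all, crops included, and the job is handed in when it is done.

Besides the shell and the picture viewer there is one more tool, called after ">>>" in YAML: its name, and indented under it one key for each argument. arm_command: Moves the arm, as the interface text tells. Shift numbers are shares of 0.5 m and turn numbers shares of 180 degrees, none past 1 either way. Its arguments: {"type":"object","properties":{"moves":{"type":"array","items":{"type":"array","items":{"type":"number","minimum":-1,"maximum":1}}},"newtons":{"type":"number"}},"required":["moves"]}

```bash
mkdir -p pics; ls; cat > h.py <<'E'
import numpy as np, cv2
from station import status, viewer, ticket, finder
from scipy.spatial.transform import Rotation as R
def ray(p,u,v):
    K=np.array(p["intrinsics"]);x=(u-K[0,2])/K[0,0];y=(v-K[1,2])/K[1,1]
    rd=np.hypot(x,y);r=rd
    for _ in range(30): r=rd/(1+p["k1"]*r*r)
    s=r/rd if rd>0 else 1
    T=np.array(p["world_to_cam"]);Rm=T[:3,:3];c=-Rm.T@T[:3,3]
    d=Rm.T@np.array([x*s,-y*s,-1.]);return c,d
def onz(p,u,v,z):
    c,d=ray(p,u,v);return c+d*(z-c[2])/d[2]
def proj(p,P):
    P=np.atleast_2d(P);T=np.array(p["world_to_cam"]);K=np.array(p["intrinsics"])
    q=P@T[:3,:3].T+T[:3,3];x=q[:,0]/-q[:,2];y=-q[:,1]/-q[:,2];f=1+p["k1"]*(x*x+y*y)
    return np.c_[K[0,0]*x*f+K[0,2],K[1,1]*y*f+K[1,2]]
def save(p,n): cv2.imwrite("pics/"+n,p["color"][:,:,::-1])
E
python3 - <<'E'
from h import *
for n in ["scene","side"]:
    p=viewer.capture(n);save(p,n+"1.png")
    T=np.array(p["world_to_cam"]);print(n,-T[:3,:3].T@T[:3,3],p["k1"])
    for t in ["brush","flask","shaker","ring","cork","mug","glue","spool","block_floor"]:
        try:
            for r in finder.recognise(p,t)[:4]:
                l,tp,w,h=np.array(r["rect"])*[560,420,560,420]
                print(t,round(r["confidence"],2),np.round([l,tp,w,h]))
        except Exception as e: print(t,e)
s=status.state();print(s)
E
```

```text
pics
scene [1.12254929 0.28748503 0.61328259] 0.027049117781723957
brush 0.84 [372. 185.  15.  54.]
flask 0.66 [163. 180.  32.  46.]
flask 0.41 [209. 285.  20.  33.]
shaker 0.81 [239. 210.  69.  59.]
shaker 0.76 [346. 282. 105.  87.]
shaker 0.68 [180. 143.  58.  45.]
ring 0.97 [250. 206.  43.  38.]
ring 0.95 [373. 285.  55.  54.]
ring 0.61 [195. 145.  34.  21.]
cork 0.57 [163. 216.  36.  17.]
mug 0.9 [141. 252.  46.  63.]
glue 0.81 [271. 281.  27.  65.]
spool 0.93 [209. 288.  25.  34.]
block_floor 0.87 [361. 225.  29.  44.]
side [-0.07223381 -0.73106899  1.14702838] -0.12434022268901156
brush 0.65 [210. 137.  11.  36.]
flask 0.85 [320. 258.  30.  44.]
shaker 0.89 [229. 120.  59.  45.]
shaker 0.73 [221. 315.  86.  83.]
shaker 0.72 [243. 189.  68.  60.]
shaker 0.2 [319. 257.  30.  47.]
ring 0.6 [258. 194.  34.  31.]
ring 0.58 [243. 118.  30.  25.]
ring 0.57 [242. 324.  45.  43.]
cork 0.79 [315. 279.  37.  34.]
mug 0.96 [354. 197.  36.  37.]
glue 0.69 [303. 140.  19.  32.]
spool 0.76 [331. 184.  16.  18.]
block_floor 0.74 [206. 165.  23.  27.]
block_floor 0.26 [353. 196.  38.  38.]
{'clock': 1.0, 'qpos': array([-1.20021445,  0.6890775 , -0.1945915 ,  1.56527148,  0.15726014,
        0.9024812 , -0.2150653 ]), 'joint_vel': array([-0.00179601,  0.00061406, -0.00068681,  0.00017158, -0.00045773,
        0.00046472,  0.00023041]), 'effort': array([-9.76855904e-05, -5.27491200e+01, -1.26758449e+00, -1.53745222e+01,
       -5.19751234e-02, -6.87330521e-04,  2.20048969e-05]), 'position': array([0.20651582, 0.58994224, 0.23876417]), 'eef_rot': array([ 1.67585269e-01,  9.85857582e-01,  7.15305884e-05, -9.80791669e-06]), 'wrist_force': array([0.67967086, 0.03428723, 1.07270072]), 'torque': array([-0.01113507,  0.02515343,  0.01594205]), 'gripper_force': 0.0, 'grip_width': 0.08817274592659723}
```

View pics/scene1.png

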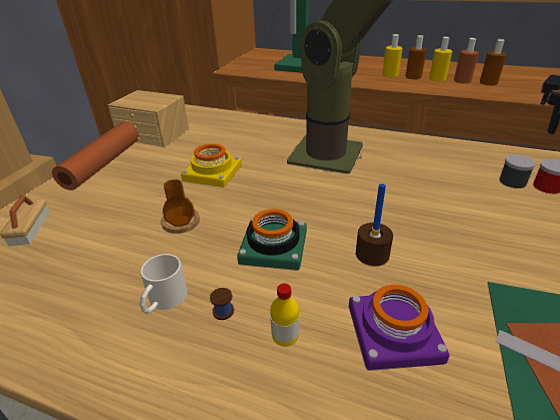

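View pics/side1.png

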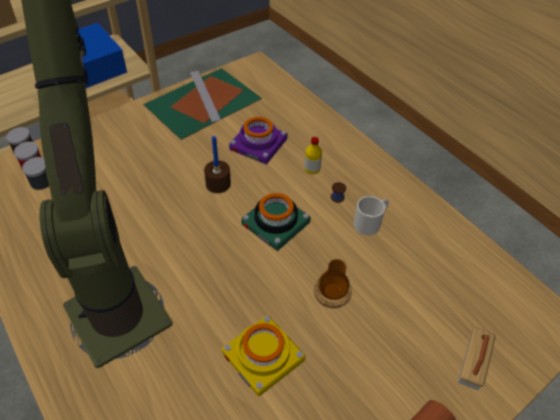

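The scene view shows the green shaker with a black collar at about (273,238), a yellow look-alike at (211,160) and a purple one at (398,325). The amber flask in its cork ring is at (179,205) and the brush in its block at (375,225). In the side view the same things are at green (276,215), yellow (263,350), purple (258,135), flask (334,283) and brush (216,165). The green one with the black collar fits the description. I'll measure it and confirm it in a crop.

```bash
cat > fit.py <<'E'
from h import *
from scipy.optimize import least_squares
A=np.linspace(0,2*np.pi,60)
def circ(d,z): return np.c_[d/2*np.cos(A),d/2*np.sin(A),0*A+z]
M={"flask":np.vstack([circ(44,0),circ(76,24),circ(76,44),circ(44,70),circ(44,116)])/1000,
"block_floor":np.vstack([circ(76,0),circ(76,65)])/1000,
"ring":np.vstack([circ(92,68),circ(92,80)])/1000,
"mug":np.vstack([circ(76,0),circ(76,80)])/1000,"glue":np.vstack([circ(50,0),circ(50,90),circ(20,125)])/1000,
"spool":np.vstack([circ(42,0),circ(42,44)])/1000}
use={"flask":[0,1,2],"block_floor":[0,2,3],"ring":[0,1,2],"glue":[0,1,2,3],"spool":[0,1,2,3],"mug":[1,3]}
def box(q): return np.array([*q.min(0),*q.max(0)])
def near(p,t,uv,mask=True):
    best=None
    for r in finder.silhouettes(p,t):
        ys,xs=np.nonzero(r["mask"]);b=np.array([xs.min(),ys.min(),xs.max()+1,ys.max()+1],float)
        d=np.hypot(*(np.array(uv)-[(b[0]+b[2])/2,(b[1]+b[3])/2]))
        if d<20 and (best is None or d<best[0]): best=(d,b,r["mask"],r["confidence"])
    return best
def fit(obs,t,x0):
    f=lambda x:np.concatenate([(box(proj(p,M[t]+[x[0],x[1],0]))-b)[use[t]] for p,b in obs])
    s=least_squares(f,x0,x_scale=.01,loss="soft_l1");return s.x,np.round(f(s.x),1)
E
python3 - <<'E'
from fit import *
C={"flask":((179,203),(335,280)),"block_floor":((375,247),(217,178)),"ring":((271,225),(276,210)),"glue":((285,313),(313,156)),"spool":((222,305),(339,193)),"mug":((164,283),(372,215)),"brush":((379,212),(215,155))}
P=[viewer.capture("scene"),viewer.capture("side")]
for t in C:
    ob=[(p,near(p,t,uv)) for p,uv in zip(P,C[t])]
    ob=[(p,b) for p,b in ob if b]
    if t=="brush":
        # top of handle
        rs=[]
        for p,b in ob:
            ys,xs=np.nonzero(b[2]);k=ys<=ys.min()+1;u=xs[k].mean()+.5;v=ys.min()+.0;rs.append(ray(p,u,v));print("top px",u,v)
        if len(rs)==2:
            a=np.vstack([np.eye(3)-np.outer(d,d)/(d@d) for c,d in rs]);bb=np.concatenate([(np.eye(3)-np.outer(d,d)/(d@d))@c for c,d in rs])
            print("brush top",np.linalg.lstsq(a,bb,rcond=None)[0])
        continue
    x0=onz(ob[0][0],*C[t][0 if ob[0][0] is P[0] else 1],.04)[:2]
    print(t,len(ob),*fit([(p,b[1]) for p,b in ob],t,x0),"from",x0)
a=cv2.resize(P[0]["color"][140:275,150:400],(750,405),interpolation=cv2.INTER_CUBIC)
cv2.imwrite("pics/crop1.png",a[:,:,::-1])
E
```

```text
flask 2 [ 0.47411287 -0.2542793 ] [-2.1 -0.5 -1.8 -1.5 -1.5 -1. ] from [ 0.44985093 -0.26375914]
block_floor 2 [0.43784158 0.23097236] [-1.2  0.   0.1  0.1 -1.6 -1.9] from [0.45437467 0.23665531]
ring 2 [0.48628746 0.00985316] [-0.6 -0.  -0.3 -1.3 -0.9  0.1] from [ 0.45708772 -0.00624308]
glue 2 [0.70400037 0.12047205] [-0.3 -0.6 -1.   0.6 -2.4 -2.  -0.8 -0.4] from [0.68681297 0.11430901]
spool 2 [ 0.69281605 -0.0136683 ] [-0.7 -0.6 -1.2  0.  -1.9 -1.6 -0.9 -1.6] from [ 0.70871083 -0.00249242]
mug 2 [ 0.70682974 -0.1554328 ] [ 1.8 -1.  -0.5  0.4] from [ 0.69769963 -0.13739885]
top px 382.35714285714283 184.0
top px 213.9 136.0
brush top [0.4368937  0.22966702 0.18857709]
```

View pics/crop1.png

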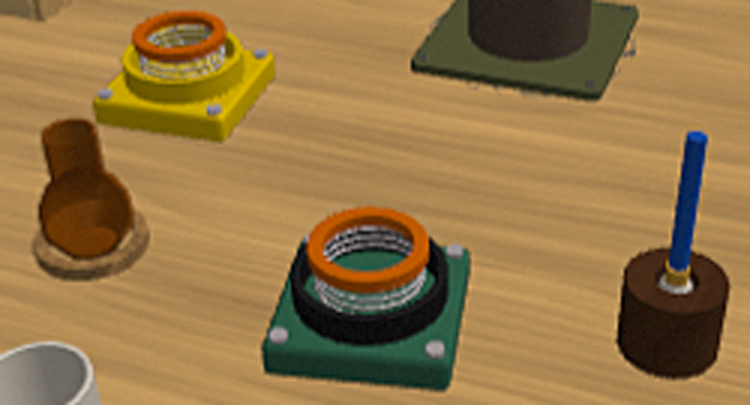

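The crop confirms the green shaker with the black collar and orange ring (about (370,290) in the crop), the flask in its cork at (85,200) and the brush at (690,200). The fitted sizes and the brush top height (0.189 m against 0.188 m expected) agree. Next I move above the brush.

>>> arm_command:
  moves:
    - [-0.672, -0.526, -0.12, 0, 0, 0.393, 1]
    - [-0.672, -0.526, -0.12, 0, 0, 0.393, 1]
    - [-0.672, -0.526, -0.12, 0, 0, 0.393, 1]
    - [-0.672, -0.526, -0.12, 0, 0, 0.393, 1]
    - [-0.672, -0.526, -0.12, 0, 0, 0.393, 1]
    - [-0.672, -0.526, -0.12, 0, 0, 0.393, 1]
    - [-0.672, -0.526, -0.12, 0, 0, 0.393, 1]
    - [-0.672, -0.526, -0.12, 0, 0, 0.393, 1]
    - [-0.672, -0.526, -0.12, 0, 0, 0.393, 1]
    - [-0.672, -0.526, -0.12, 0, 0, 0.393, 1]
    - [-0.672, -0.526, -0.12, 0, 0, 0.393, 1]
  newtons: 30

```text
clock: 3.18
position: [0.436, 0.2319, 0.2985]
eef_rot: [0.706, 0.708, -0.0, -0.0]
wrist_force: [0.1, 0.5, -0.4]
grip_width: 0.0882
gripper_force: 0.0
```

```bash
python3 - <<'E'
from fit import *
s=status.state();print(s["clock"],s["position"],s["eef_rot"],s["qpos"])
p=viewer.capture("wrist");save(p,"w1.png")
T=np.array(p["world_to_cam"]);print(-T[:3,:3].T@T[:3,3])
print(proj(p,[[.4378,.231,.065],[.437,.230,.188]]))
for t in ["block_floor","brush"]:
    for r in finder.recognise(p,t): print(t,r["confidence"],np.array(r["rect"])*[560,420,560,420])
E
```

```text
3.175 [0.43600657 0.231879   0.29851157] [ 7.06325658e-01  7.07886962e-01 -9.90002077e-05 -3.21713355e-04] [-0.67269986  0.43915887  0.13667182  1.88203776 -0.07966698  0.82591853
 -0.49256319]
[0.43740626 0.30092718 0.44407576]
[[280.14382449 172.28203799]
 [279.14375984 204.44906049]]
block_floor 0.62 [245.112 135.912  67.592  70.098]
brush 0.95 [268.184 157.92   23.016  56.91 ]
```

View pics/w1.png

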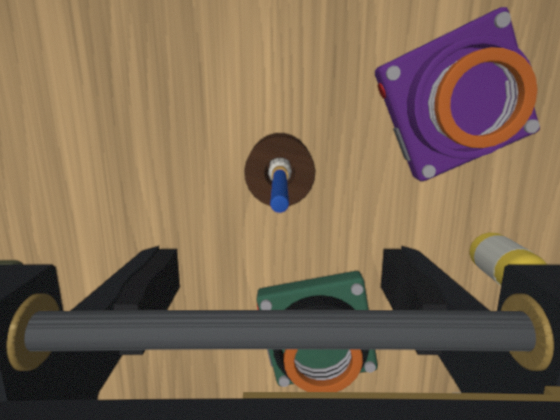

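The wrist picture shows the block centred at (280,170) and the handle top at (280,205). These match the projections, so the brush is almost vertical. I go down and grip it.

>>> arm_command:
  moves:
    - [-0.003, 0.003, 0.1, 0, 0, 0, 1]
    - [-0.003, 0.003, 0.2, 0, 0, 0, 1]
    - [-0.003, 0.003, 0.28, 0, 0, 0, 0.6]
    - [-0.003, 0.003, 0.323, 0, 0, 0, 0.4]
    - [-0.003, 0.003, 0.323, 0, 0, 0, 0.4]
    - [-0.003, 0.003, 0.323, 0, 0, 0, 0]
    - [-0.003, 0.003, 0.323, 0, 0, 0, 0]
    - [-0.003, 0.003, 0.323, 0, 0, 0, 0]
    - [-0.003, 0.003, 0.323, 0, 0, 0, 0]
    - [-0.003, 0.003, 0.323, 0, 0, 0, 0]
  newtons: 30

```text
clock: 4.58
position: [0.4383, 0.2292, 0.1374]
eef_rot: [0.707, 0.707, 0.0, -0.0]
wrist_force: [-0.3, 0.4, -0.8]
grip_width: 0.0134
gripper_force: 30.0
```

>>> arm_command:
  moves:
    - [0, 0, -0.05, 0, 0, 0, 0]
    - [0, 0, -0.14, 0, 0, 0, 0]
    - [0, 0, -0.24, 0, 0, 0, 0]
    - [-0.03, 0, -0.33, 0, 0, 0, 0]
    - [-0.14, 0.01, -0.34, 0, 0, 0, 0]
    - [-0.25, 0.02, -0.34, 0, 0, 0, 0]
    - [-0.36, 0.03, -0.34, 0, 0, 0, 0]
    - [-0.47, 0.04, -0.34, 0, 0, 0, 0]
    - [-0.58, 0.05, -0.34, 0, 0, 0, 0]
    - [-0.69, 0.06, -0.34, 0, 0, 0, 0]
    - [-0.8, 0.07, -0.34, 0, 0, 0, 0]
    - [-0.9, 0.072, -0.34, 0, 0, 0, 0]
    - [-1, 0.072, -0.34, 0, 0, 0, 0]
    - [-1, 0.072, -0.34, 0, 0, 0, 0]

```text
clock: 6.32
position: [0.4723, -0.2758, 0.307]
eef_rot: [0.71, 0.704, -0.001, 0.001]
wrist_force: [-0.0, 0.5, -0.3]
grip_width: 0.0134
gripper_force: 30.0
```

>>> arm_command:
  moves:
    - [-0.05, 0, 0, 0, 0, 0, 0]
    - [-0.12, 0, 0, 0, 0, 0, 0]
    - [-0.12, 0, 0, 0, 0, 0, 0]
    - [-0.12, 0, 0, 0, 0, 0, 0]

```text
clock: 6.82
position: [0.4741, -0.3291, 0.3068]
eef_rot: [0.707, 0.707, 0.0, -0.001]
wrist_force: [0.1, 1.4, -0.8]
grip_width: 0.013
gripper_force: 30.0
```

```bash
python3 - <<'E'
from fit import *
s=status.state();print(s["clock"],s["position"],s["eef_rot"],s["wrist_force"])
p=viewer.capture("wrist");save(p,"w2.png")
T=np.array(p["world_to_cam"]);print(-T[:3,:3].T@T[:3,3])
q=s["position"];print(proj(p,[[.474,-.2543,.116],[.474,-.2543,.116]])[0],proj(p,[q+[0,0,-.129],q+[0,0,-.073],q]))
for t in ["flask","cork","brush"]:
    for r in finder.recognise(p,t): print(t,r["confidence"],np.array(r["rect"])*[560,420,560,420])
E
```

```text
6.825 [ 0.47409003 -0.32912366  0.30683586] [ 7.06817561e-01  7.07395202e-01  4.93313201e-04 -8.48826076e-04] [ 0.14193746  1.44029288 -0.81080888]
[ 0.47559127 -0.26029353  0.45252409]
[278.0483604   96.52334735] [[277.84982028 196.02141305]
 [277.3787474  217.73305538]
 [276.28096678 268.25120623]]
flask 0.8 [245.112  59.22   69.216  71.82 ]
cork 0.56 [238.28   54.516  84.     81.48 ]
brush 0.64 [256.088 179.214  43.68  174.594]
```

View pics/w2.png

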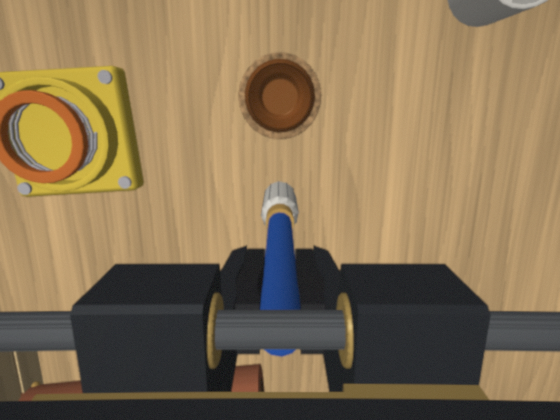

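The wrist view shows the flask and cork centred at about (280,95), with the brush held straight and its tip at about (280,190). The model puts them at (278,96) and (278,196). I fit the flask once more with this view.

```bash
python3 - <<'E'
from fit import *
use["flask"]=[0,1,2,3]
p=viewer.capture("wrist")
b=near(p,"flask",(280,95)); print(b[1],b[3])
print(*fit([(p,b[1])],"flask",[.474,-.254]))
c=np.array([245.1,59.2,314.3,131.0]);print(*fit([(p,c)],"flask",[.474,-.254]))
g=p["color"][30:165,210:350];cv2.imwrite("pics/c2.png",cv2.resize(g,None,fx=4,fy=4,interpolation=cv2.INTER_CUBIC)[:,:,::-1])
print(proj(p,[[.474,-.2543,.116],[.474,-.2543,.005]]))
print(status.state()["position"])
E
```

```text
[244.  58. 315. 132.] 0.63
[ 0.47548231 -0.25319323] [-0.  -0.3  0.   0.3]
[ 0.47569787 -0.25357186] [-0.9 -1.1  0.9  1.6]
[[277.78669606  95.8675551 ]
 [278.25144517  97.69713203]]
[ 0.47413534 -0.33003698  0.30725189]
```

View pics/c2.png

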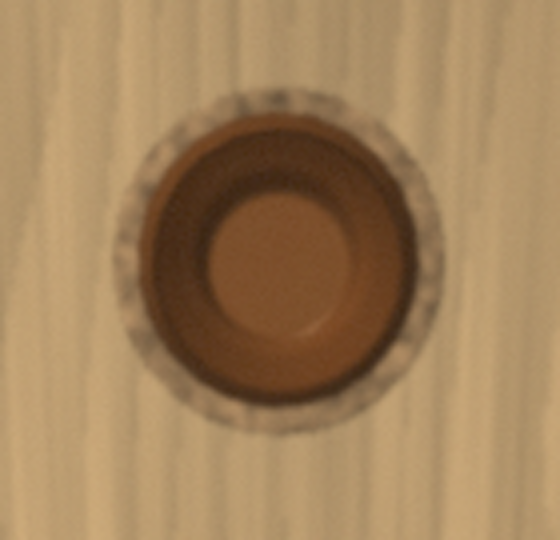

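The crop shows the flask centred in its cork, with the neck opening concentric at about (280,262). The flask is at (0.475, -0.2535). I move over it and lower in.

>>> arm_command:
  moves:
    - [0.08, 0.001, 0, 0, 0, 0, 0]
    - [0.153, 0.002, 0, 0, 0, 0, 0]
    - [0.153, 0.002, 0, 0, 0, 0, 0]
    - [0.153, 0.002, 0.06, 0, 0, 0, 0]
    - [0.153, 0.002, 0.09, 0, 0, 0, 0]
    - [0.153, 0.002, 0.12, 0, 0, 0, 0]
    - [0.153, 0.002, 0.16, 0, 0, 0, 0]
    - [0.153, 0.002, 0.16, 0, 0, 0, 0]

```text
clock: 8.12
position: [0.474, -0.2548, 0.2262]
eef_rot: [0.708, 0.707, -0.001, -0.001]
wrist_force: [-0.2, 0.3, -0.9]
grip_width: 0.0135
gripper_force: 30.0
```

```bash
python3 - <<'E'
from fit import *
s=status.state();q=s["position"];print(s["clock"],q,s["wrist_force"],s["torque"])
P=[viewer.capture(n) for n in ("scene","side")]
o=[]
for p in P:
    c=proj(p,q+[0,0,-.05])[0].astype(int);print(c)
    o.append(cv2.resize(p["color"][max(c[1]-45,0):c[1]+55,c[0]-45:c[0]+50],(380,400),interpolation=cv2.INTER_CUBIC))
cv2.imwrite("pics/c3.png",np.hstack(o)[:,:,::-1])
E
```

```text
8.125 [ 0.47403776 -0.25482768  0.22619109] [-0.20447738  0.33797889 -0.90664693] [-0.0350438   0.04792734 -0.02282785]
[166 161]
[339 250]
```

View pics/c3.png

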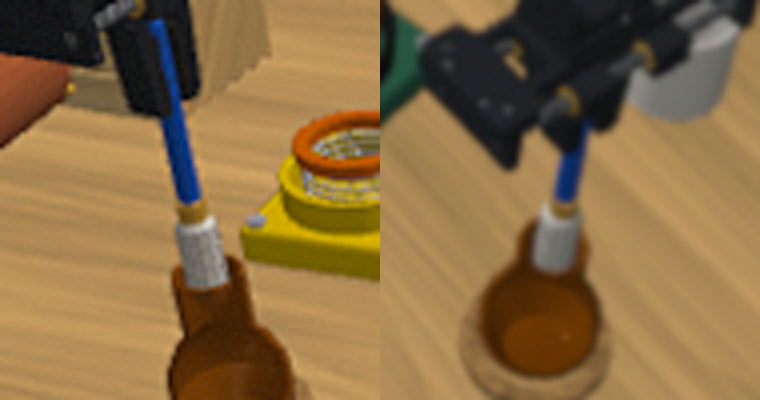

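Both views show the brush head entering the neck with clearance, and there is no contact force. Now the strokes.

>>> arm_command:
  moves:
    - [0, 0, 0.06, 0, 0, 0, 0]
    - [0, 0, 0.12, 0, 0, 0, 0]
    - [0, 0, 0.172, 0, 0, 0, 0]
    - [0, 0, 0.172, 0, 0, 0, 0]
    - [0, 0, 0.1, 0, 0, 0, 0]
    - [0, 0, 0.02, 0, 0, 0, 0]
    - [0, 0, 0.01, 0, 0, 0, 0]
    - [0, 0, 0.01, 0, 0, 0, 0]
    - [0, 0, 0.09, 0, 0, 0, 0]
    - [0, 0, 0.172, 0, 0, 0, 0]
    - [0, 0, 0.172, 0, 0, 0, 0]
    - [0, 0, 0.172, 0, 0, 0, 0]

```text
clock: 9.72
position: [0.4751, -0.2547, 0.1417]
eef_rot: [0.707, 0.707, -0.0, 0.0]
wrist_force: [-1.0, 0.3, -0.5]
grip_width: 0.013
gripper_force: 30.0
```

>>> arm_command:
  moves:
    - [0, 0, -0.08, 0, 0, 0, 0]
    - [0, 0, -0.162, 0, 0, 0, 0]
    - [0, 0, -0.162, 0, 0, 0, 0]
    - [0, 0, -0.162, 0, 0, 0, 0]
    - [0, 0, -0.08, 0, 0, 0, 0]
    - [0, 0, 0, 0, 0, 0, 0]
    - [0, 0, 0, 0, 0, 0, 0]
    - [0, 0, 0, 0, 0, 0, 0]
    - [0, 0, -0.08, 0, 0, 0, 0]
    - [0, 0, -0.162, 0, 0, 0, 0]
    - [0, 0, -0.162, 0, 0, 0, 0]
    - [0, 0, -0.162, 0, 0, 0, 0]

```text
clock: 11.22
position: [0.4751, -0.2543, 0.223]
eef_rot: [0.707, 0.707, 0.0, 0.001]
wrist_force: [-1.1, -0.1, -1.5]
grip_width: 0.0132
gripper_force: 30.0
```

>>> arm_command:
  moves:
    - [0, 0, -0.09, 0, 0, 0, 0]
    - [0, 0, -0.174, 0, 0, 0, 0]
    - [0.06, 0, -0.174, 0, 0, 0, 0]
    - [0.17, -0.01, -0.174, 0, 0, 0, 0]
    - [0.28, -0.02, -0.174, 0, 0, 0, 0]
    - [0.39, -0.03, -0.174, 0, 0, 0, 0]
    - [0.5, -0.04, -0.174, 0, 0, 0, 0]
    - [0.61, -0.05, -0.174, 0, 0, 0, 0]
    - [0.72, -0.06, -0.174, 0, 0, 0, 0]
    - [0.83, -0.07, -0.174, 0, 0, 0, 0]
    - [0.92, -0.074, -0.174, 0, 0, 0, 0]
    - [0.967, -0.074, -0.1, 0, 0, 0, 0]
    - [0.967, -0.074, 0.0, 0, 0, 0, 0]
    - [0.967, -0.074, 0.018, 0, 0, 0, 0]
    - [0.967, -0.074, 0.018, 0, 0, 0, 0]
    - [0.967, -0.074, 0.018, 0, 0, 0, 0]

```text
clock: 13.22
position: [0.4394, 0.2292, 0.2147]
eef_rot: [0.708, 0.707, 0.001, 0.0]
wrist_force: [0.1, 0.5, -0.7]
grip_width: 0.0131
gripper_force: 30.0
```

```bash
python3 - <<'E'
from fit import *
s=status.state();q=s["position"];print(s["clock"],q,s["eef_rot"],s["wrist_force"])
P=[viewer.capture(n) for n in ("scene","side","wrist")]
o=[]
for p in P:
    c=proj(p,q+[0,0,-.12])[0].astype(int);print(c)
    o.append(cv2.resize(p["color"][max(c[1]-45,0):c[1]+55,c[0]-33:c[0]+33],(264,400),interpolation=cv2.INTER_CUBIC))
cv2.imwrite("pics/c4.png",np.hstack(o)[:,:,::-1])
b0=near(P[2],"block_floor",proj(P[2],[.438,.231,.03])[0]);print(b0 and (b0[1],box(proj(P[2],M["block_floor"]+[.438,.231,0]))))
E
```

```text
13.225 [0.43939316 0.22922656 0.21467439] [7.07685857e-01 7.06525672e-01 1.43401547e-03 3.82499488e-04] [ 0.1218031   0.54347645 -0.72417724]
[375 222]
[216 159]
[277 199]
(array([231., 136., 320., 231.]), array([230.01695887, 134.85496309, 321.88666364, 231.28810439]))
```

View pics/c4.png

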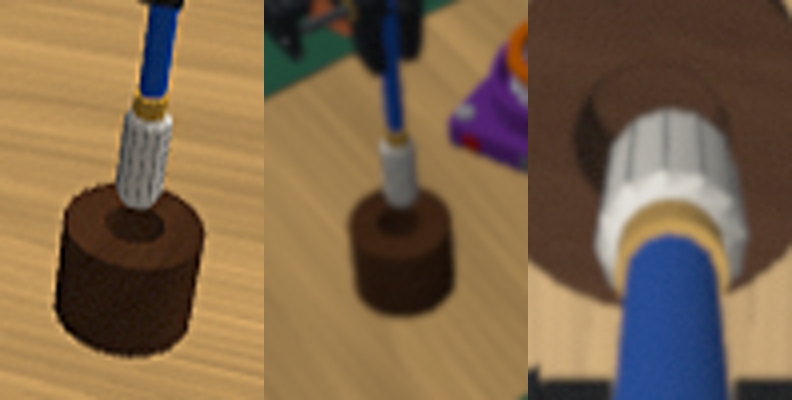

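The views show the tip just above the bore. In the wrist crop the bore centre is at about (651,150) and the tip at about (671,130), so the tip is about 3 mm too far towards +X. I shift by -3 mm and lower.

>>> arm_command:
  moves:
    - [0, -0.006, 0, 0, 0, 0, 0]
    - [0, -0.006, 0.03, 0, 0, 0, 0]
    - [0, -0.006, 0.06, 0, 0, 0, 0]
    - [0, -0.006, 0.09, 0, 0, 0, 0]
    - [0, -0.006, 0.12, 0, 0, 0, 0]
    - [0, -0.006, 0.14, 0, 0, 0, 0]
    - [0, -0.006, 0.152, 0, 0, 0, 0]
    - [0, -0.006, 0.153, 0, 0, 0, 0]

```text
clock: 14.42
position: [0.4353, 0.2293, 0.1372]
eef_rot: [0.707, 0.707, 0.0, -0.0]
wrist_force: [-0.8, 0.5, 8.4]
grip_width: 0.0132
gripper_force: 30.0
```

>>> arm_command:
  moves:
    - [0, 0, -0.002, 0, 0, 0, 0.25]
    - [0, 0, -0.002, 0, 0, 0, 0.4]
    - [0, 0, -0.002, 0, 0, 0, 0.7]
    - [0, 0, -0.002, 0, 0, 0, 1]
    - [0, 0, -0.002, 0, 0, 0, 1]
    - [0, 0, -0.06, 0, 0, 0, 1]
    - [0, 0, -0.15, 0, 0, 0, 1]
    - [0, 0, -0.25, 0, 0, 0, 1]
    - [0, 0, -0.3, 0, 0, 0, 1]
    - [0, 0, -0.3, 0, 0, 0, 1]

```text
clock: 15.68
position: [0.4362, 0.2297, 0.2883]
eef_rot: [0.707, 0.707, 0.002, 0.0]
wrist_force: [0.1, 0.5, -1.0]
grip_width: 0.0883
gripper_force: 0.0
```

```bash
python3 - <<'E'
from fit import *
P=[viewer.capture(n) for n in ("scene","wrist")]
s=status.state();print(s["clock"],s["position"])
p=P[0]
for t,x in (("brush",[.438,.23,.13]),("flask",[.475,-.2535,.05]),("ring",[.486,.01,.074])):
    b=near(p,t,proj(p,x)[0]);print(t,b and b[1])
q=P[1]["color"];print(proj(P[1],[[.438,.231,.188],[.438,.231,.065]]))
a=cv2.resize(p["color"][150:270,300:420],(400,400),interpolation=cv2.INTER_CUBIC)
w=cv2.resize(q[100:260,200:360],(400,400),interpolation=cv2.INTER_CUBIC)
cv2.imwrite("pics/c5.png",np.hstack([a,w])[:,:,::-1])
use["flask"]=[0,1,2]
print(fit([(p,near(p,"flask",(179,203))[1])],"flask",[.475,-.2535]))
E
```

```text
15.775 [0.43466424 0.22896477 0.28596323]
brush [370. 185. 385. 238.]
flask [163. 180. 195. 227.]
ring [251. 209. 295. 243.]
[[281.41490918 203.94057307]
 [280.76172966 171.89820728]]
(array([ 0.47831551, -0.24588018]), array([-0.2, -0. ,  0.2]))
```

View pics/c5.png

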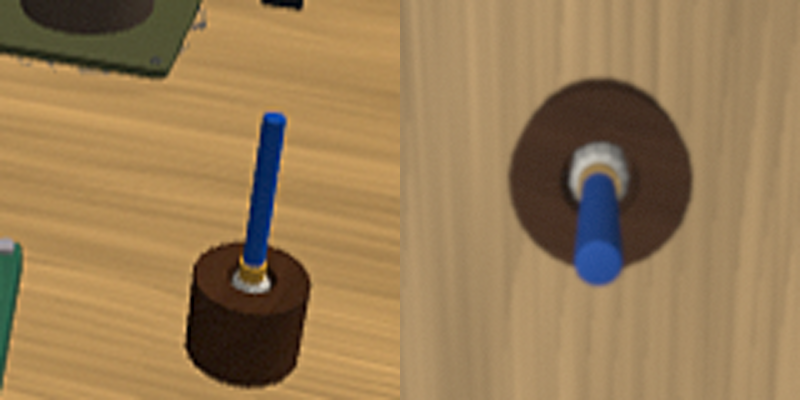

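The brush stands upright in its bore, with the handle top at (272,118) in the left crop and centred in the bore in the right one. The flask has not moved in the scene view. Next the flask.

>>> arm_command:
  moves:
    - [-0.12, 0.01, 0, 0, 0, 0, 1]
    - [-0.24, 0.02, 0, 0, 0, 0, 1]
    - [-0.36, 0.03, 0, 0, 0, 0, 1]
    - [-0.48, 0.04, 0, 0, 0, 0, 1]
    - [-0.6, 0.05, 0, 0, 0, 0, 1]
    - [-0.72, 0.06, 0, 0, 0, 0, 1]
    - [-0.84, 0.07, 0, 0, 0, 0, 1]
    - [-0.93, 0.079, 0, 0, 0, 0, 1]
    - [-0.965, 0.079, 0.05, 0, 0, 0, 1]
    - [-0.965, 0.079, 0.15, 0, 0, 0, 1]
    - [-0.965, 0.079, 0.22, 0, 0, 0, 1]
    - [-0.965, 0.079, 0.22, 0, 0, 0, 1]
    - [-0.965, 0.079, 0.22, 0, 0, 0, 1]

```text
clock: 17.6
position: [0.475, -0.2537, 0.1774]
eef_rot: [0.707, 0.707, 0.0, 0.0]
wrist_force: [0.9, -0.5, 0.5]
grip_width: 0.0882
gripper_force: 0.0
```

```bash
python3 - <<'E'
from fit import *
p=viewer.capture("wrist");s=status.state();print(s["clock"],s["position"],s["eef_rot"])
use["flask"]=[0,1,2,3]
m=box(proj(p,M["flask"]+[.475,-.2535,0]));print(m)
b=near(p,"flask",(m[:2]+m[2:])/2);print(b and (b[1],b[3],fit([(p,b[1])],"flask",[.475,-.2535])))
E
```

```text
17.65 [ 0.47529583 -0.2538509   0.17789817] [7.07335858e-01 7.06876680e-01 3.68523162e-04 1.09864386e-03]
[229.28444194 142.52482376 326.06139948 257.15078247]
(array([230., 142., 326., 256.]), 0.87, (array([ 0.47525837, -0.25288676]), array([-0.4, -0.2,  0.4,  0.2])))
```

>>> arm_command:
  moves:
    - [0.002, 0, 0.06, 0, 0, 0, 1]
    - [0.002, 0, 0.12, 0, 0, 0, 1]
    - [0.002, 0, 0.18, 0, 0, 0, 1]
    - [0.002, 0, 0.197, 0, 0, 0, 1]
    - [0.002, 0, 0.197, 0, 0, 0, 0.6]
    - [0.002, 0, 0.197, 0, 0, 0, 0.5]
    - [0.002, 0, 0.197, 0, 0, 0, 0.3]
    - [0.002, 0, 0.197, 0, 0, 0, 0.3]
    - [0.002, 0, 0.197, 0, 0, 0, 0.3]
    - [0.002, 0, 0.197, 0, 0, 0, 0.3]
  newtons: 40

```text
clock: 18.95
position: [0.4744, -0.2525, 0.0785]
eef_rot: [0.707, 0.707, -0.0, 0.0]
wrist_force: [-0.1, 0.4, 4.4]
grip_width: 0.0432
gripper_force: 40.0
```

>>> arm_command:
  moves:
    - [0, 0, -0.05, 0, 0, 0, 0.3]
    - [0, 0, -0.11, 0, 0, 0, 0.3]
    - [0, 0, -0.17, 0, 0, 0, 0.3]
    - [0, 0, -0.23, 0, 0, 0, 0.3]
    - [0.05, 0, -0.25, 0, 0, 0, 0.3]
    - [0.11, 0.005, -0.25, 0, 0, 0, 0.3]
    - [0.18, 0.01, -0.25, 0, 0, 0, 0.3]
    - [0.25, 0.02, -0.25, 0, 0, 0, 0.3]
    - [0.31, 0.024, -0.25, 0, 0, 0, 0.3]
    - [0.33, 0.024, -0.25, 0, 0, 0, 0.3]
    - [0.33, 0.024, -0.25, 0, 0, 0, 0.3]
    - [0.33, 0.024, -0.25, 0, 0, 0, 0.3]

```text
clock: 20.45
position: [0.4863, -0.0891, 0.2032]
eef_rot: [0.708, 0.706, -0.0, 0.0]
wrist_force: [-0.1, -0.2, -2.6]
grip_width: 0.0431
gripper_force: 40.0
```

```bash
python3 - <<'E'
from fit import *
p=viewer.capture("wrist");s=status.state();q=s["position"];print(s["clock"],q,s["eef_rot"],s["wrist_force"],s["torque"],s["grip_width"])
use["ring"]=[0,1,2,3]
m=box(proj(p,M["ring"]+[.4863,.0099,0]));print(m)
b=near(p,"ring",(m[:2]+m[2:])/2)
print(b and (b[1],b[3],fit([(p,b[1])],"ring",[.4863,.0099])))
hv=cv2.cvtColor(p["color"],cv2.COLOR_RGB2HSV)
save(p,"w6.png")
print(box(proj(p,M["flask"]+q+[0,0,-.0785])))
E
```

```text
20.5 [ 0.48636292 -0.08912371  0.20319764] [ 7.08226006e-01  7.05985625e-01 -3.24020360e-04  3.41421154e-04] [-0.40976713 -0.21639677 -3.47142059] [-0.10910513  0.04525525 -0.01884932] 0.04278008636998276
[209.46869911 -20.38550944 344.45719366 125.97783714]
(array([214.,   0., 348., 126.]), 0.92, (array([ 0.48902014, -0.00084389]), array([ 0.4, -1.5, -0.4, 15.1])))
[204.39508602 161.71514382 349.3599886  373.01158599]
```

View pics/w6.png

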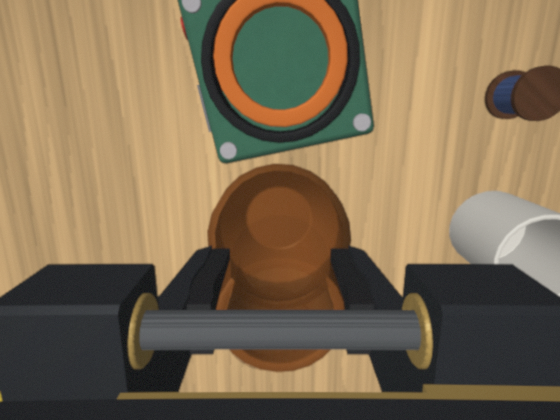

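The wrist view shows the orange ring in its black collar at (281,55) and the flask held upright in the hand at (280,235). The spool and mug are undisturbed at right. The ring lies about 1.5 mm further in x relative to the flask. I go over the ring and lower to just above seating.

>>> arm_command:
  moves:
    - [0.06, 0.001, 0, 0, 0, 0, 0.3]
    - [0.13, 0.002, 0, 0, 0, 0, 0.3]
    - [0.18, 0.003, 0, 0, 0, 0, 0.3]
    - [0.198, 0.003, 0, 0, 0, 0, 0.3]
    - [0.198, 0.003, 0, 0, 0, 0, 0.3]
    - [0.198, 0.003, 0.04, 0, 0, 0, 0.3]
    - [0.198, 0.003, 0.07, 0, 0, 0, 0.3]
    - [0.198, 0.003, 0.1, 0, 0, 0, 0.3]
    - [0.198, 0.003, 0.116, 0, 0, 0, 0.3]
    - [0.198, 0.003, 0.116, 0, 0, 0, 0.3]
    - [0.198, 0.003, 0.116, 0, 0, 0, 0.3]

```text
clock: 21.92
position: [0.4885, 0.0112, 0.1456]
eef_rot: [0.708, 0.707, 0.0, 0.0]
wrist_force: [-0.4, 0.7, -1.9]
grip_width: 0.0428
gripper_force: 40.0
```

```bash
python3 - <<'E'
from fit import *
s=status.state();q=s["position"];print(s["clock"],q,s["eef_rot"],s["wrist_force"],s["torque"])
P=[viewer.capture(n) for n in ("scene","side")]
o=[]
for p in P:
    c=proj(p,q+[0,0,-.06])[0].astype(int)
    o.append(cv2.resize(p["color"][c[1]-45:c[1]+45,c[0]-45:c[0]+45],(400,400),interpolation=cv2.INTER_CUBIC))
    print(c)
cv2.imwrite("pics/c7.png",np.hstack(o)[:,:,::-1])
E
```

```text
21.925 [0.48849949 0.01119546 0.1456401 ] [7.07560119e-01 7.06652989e-01 3.16114535e-04 3.62831272e-04] [-0.38304958  0.7053494  -1.88732637] [-0.02104282  0.02097177  0.00226861]
[272 218]
[275 201]
```

View pics/c7.png

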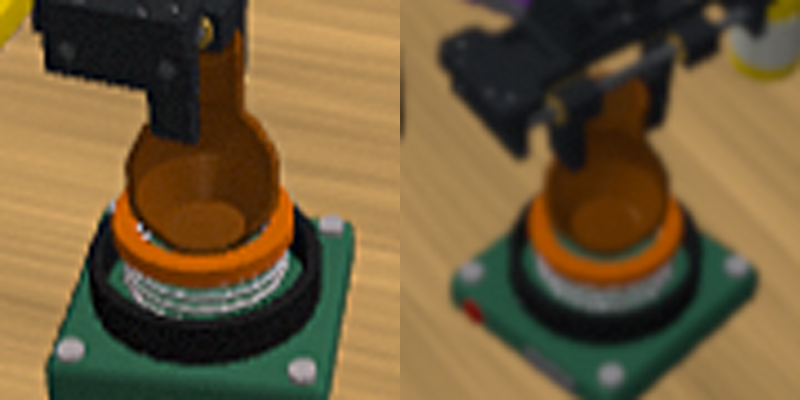

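Both views show the flask centred in the orange ring and upright, about 5 mm above its seat. I press gently to halfway and check the forces.

>>> arm_command:
  moves:
    - [0, 0, 0.006, 0, 0, 0, 0.3]
    - [0, 0, 0.012, 0, 0, 0, 0.3]
    - [0, 0, 0.018, 0, 0, 0, 0.3]
    - [0, 0, 0.024, 0, 0, 0, 0.3]
    - [0, 0, 0.03, 0, 0, 0, 0.3]
    - [0, 0, 0.03, 0, 0, 0, 0.3]

```text
clock: 22.78
position: [0.4881, 0.0113, 0.1301]
eef_rot: [0.707, 0.707, -0.0, 0.0]
wrist_force: [-1.4, -3.8, 5.2]
grip_width: 0.043
gripper_force: 40.0
```

>>> arm_command:
  moves:
    - [-0.002, 0, 0.007, 0, 0, 0, 0.3]
    - [-0.002, 0, 0.014, 0, 0, 0, 0.3]
    - [-0.002, 0, 0.02, 0, 0, 0, 0.3]
    - [-0.002, 0, 0.023, 0, 0, 0, 0.3]
    - [-0.002, 0, 0.023, 0, 0, 0, 0.3]

```text
clock: 23.4
position: [0.4878, 0.0096, 0.1199]
eef_rot: [0.708, 0.706, -0.0, 0.0]
wrist_force: [-4.2, -4.6, 18.4]
grip_width: 0.0429
gripper_force: 40.0
```

>>> arm_command:
  moves:
    - [0, 0, 0.001, 0, 0, 0, 0.3]
    - [0, 0, 0.001, 0, 0, 0, 0.3]
    - [0, 0, 0.001, 0, 0, 0, 0.3]
    - [0, 0, 0.001, 0, 0, 0, 0.3]

```text
clock: 23.9
position: [0.4878, 0.0095, 0.1198]
eef_rot: [0.708, 0.706, -0.0, 0.0]
wrist_force: [-5.8, -4.5, 22.4]
grip_width: 0.0429
gripper_force: 40.0
```

```bash
python3 - <<'E'
from fit import *
P=[viewer.capture(n) for n in ("scene","side")]
s=status.state();q=s["position"];print(s["clock"],q,s["wrist_force"],s["torque"],s["gripper_force"])
for p in P:
    for h in (0,.02):
        print(h,box(proj(p,M["ring"]+[.488,.0095,-h])).round(1))
    c=proj(p,[.488,.0095,.06])[0]; b=near(p,"ring",c);print("seen",b and b[1])
    for t,x in (("mug",[.7068,-.1554,.04]),("glue",[.704,.1205,.06]),("spool",[.6928,-.0137,.022]),("brush",[.437,.23,.13])):
        b=near(p,t,proj(p,x)[0]);print(t,b and b[1]-[0,0,b[1][0],b[1][1]])
o=[]
for p in P:
    c=proj(p,q+[0,0,-.04])[0].astype(int)
    o.append(cv2.resize(p["color"][c[1]-45:c[1]+45,c[0]-45:c[0]+45],(400,400),interpolation=cv2.INTER_CUBIC))
cv2.imwrite("pics/c8.png",np.hstack(o)[:,:,::-1])
E
```

```text
24.0 [0.48773203 0.00950293 0.11973425] [-5.05569841 -3.57416122 22.3405566 ] [-0.92313632  0.95679641 -0.0270091 ] 39.97012815794733
0 [251.  208.4 292.3 238. ]
0.02 [251.6 215.3 292.4 245.1]
seen [252. 224. 293. 245.]
mug [139. 253.  49.  61.]
glue [270. 284.  29.  62.]
spool [210. 288.  25.  33.]
brush [370. 184.  16.  54.]
0 [258.3 190.9 292.6 219.7]
0.02 [258.3 195.8 292.3 224.5]
seen [260. 208. 292. 226.]
mug [354. 196.  34.  40.]
glue [306. 137.  16.  36.]
spool [330. 182.  16.  21.]
brush [211. 136.   9.  37.]
```

View pics/c8.png

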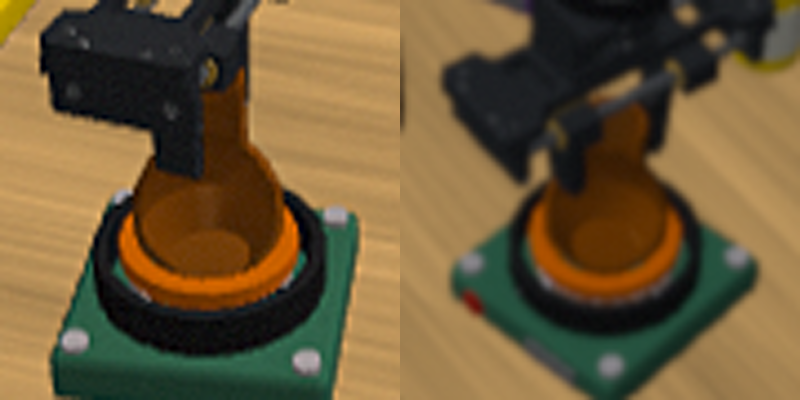

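The crop shows the ring down inside the black collar with the flask upright in it. Its lower edge is at row 245 in the scene view (245.1 expected when fully down) and 226 in the side view (224.5 expected). The 22 N upward force, well above the spring, shows it is on its stop. Brush, mug, glue and spool are in place, so I hand in.

```bash
python3 -c "
from station import ticket
print(ticket.sign_off())"
```

```text
the job is handed in; nothing more can be done
None
```

I handed the job in at about 24 s: the flask was brushed with three full strokes, the brush stands back in its block, and the gripper still holds the flask upright in the green shaker with the ring fully down; no verdict came back.

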